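# Load the vial and work the solvent pump

## Robot

A 6-joint arm with a two-finger parallel gripper is mounted at the origin on the work surface. World frame = base frame: x ahead of the robot, y to its left, z up, the work surface at z = 0. Lengths are in m, angles in degrees, forces in N, time in s.
With the tool pointing down it reaches from about 0.375 to 0.9 m from the base axis. Payload 3.1 kg.
Tool frame: the origin (TCP) lies at the very end of the fingers, on their centre line; the grasp point (between the pads) lies 19 mm behind it (bot.tcp_to_grasp is the distance from the TCP to the grasp point, in m); z points along the fingers, y is the line along which they close (so a half turn about z gives the same grasp; the last joint's range is limited). The gripper opens to 87 mm and grips with 3 to 60 N. Pads are 19 mm wide; open, the fingers measure 117 mm over their backs; the gripper's body (75 mm by 190 mm) begins 51 mm behind the grasp point.
Start: joints at [-82.076, 30.224, 82.088, -0, 67.689, -10.227], TCP at [0.195, -0.594, 0.223] pointing down, gripper open.
Joint ranges: [-176.69, 176.69], [-43.24, 126.21], [12.49, 139.97], [-82, 262], [0, 151.66], [-163.58, 163.58]. Speed limits (degrees/s): [159.86, 159.86, 180, 180, 180, 180].

## Interface

Orientations are given as a 3x3 rotation matrix whose columns are the frame's x, y, z axes.
In Python, from rig import telemetry, capture, camera_info, job, bot gives the robot as it stands. The module is installed in compiled form; this text tells all that it offers.
- The arm moves only by the tool carry_out, never from a script. Its argument "deltas" is a list that holds one entry, the list of rows, each a list of 7 numbers: the shift along the tool's x, y, z scaled (see below), then the turn, a rotation vector about the tool's x, y, z scaled (see below), then the closure, from -1 (fully open) to 1 (shut). In form: [[[dx, dy, dz, ax, ay, az, claw], ...]]. A call has exactly 10 rows; each row is the pose to reach, as a shift and turn from the pose commanded when the call began, along the tool's axes at that moment, turning the shorter way round; what a row does not reach only later rows make up. The controller multiplies each number of a shift by 15 cm and each number of a turn by 360 degrees. A row lasts 1/12 s, in which the tool goes at most 41.7 mm and 7.16 degrees, less where a joint would pass 70% of its speed; a pose out of reach is approached as far as the arm can. A call with a number of a shift or a turn outside -1 to 1 is refused whole. A call with a gripper value outside its range is refused whole. The fingers move at their own pace and stop on an object; the grip force is fixed at half the most. Time passes only in rows, so rows that repeat a pose let the fingers close, or fill a call up. It gives the time, the measured TCP pose, the force, the opening and the grip force at its end, in the units of the state.
- telemetry.read_state(): the state, without advancing time (a new reading comes with each control period).
- capture(name): name is "side" or "top"; returns the picture (400x640x3 uint8, red, green, blue); there is no depth.
- camera_info(name): a dict with "mtx" (3x3 intrinsics, pixels), "cam_to_world" (4x4, takes a point from camera to world coordinates). Camera axes: x right, y down, z forward; pixel columns grow to the right and rows downward; lengths in m; the calibration is good to about 2 mm. A picture is of the moment at which its call begins. camera_info takes no time and is no camera call.
- job.hand_in(): hands the job in; it is judged then, once.
The state is a dict: "time_s": time; "joint_positions": joint angles; "qvel": joint speeds; "tau": joint torques, N m; "position": TCP position; "tcp_rot": TCP orientation; "force": force on the tool from outside, world axes, zero at the start; "moment": the same for the moment, N m; "opening": opening from 0.0 (shut) to 1.0 (fully open); "grasp_force": force on a finger pad.
Only numpy, scipy, OpenCV 4.12 (cv2) and the standard library are available. Lean on these libraries where they do the work, as an engineer would, in place of code of your own. Each camera call takes 0.05 s, during which the arm holds its last target. There are 200 camera calls.

## Task

Stand the open, uncapped vial upright in the ring of the sliding carriage in front of the dispensing pump, then push the carriage all the way in to its stop so that the vial stands under the spout. Then press the pump's head all the way down and let it spring back up. Do not press any pump head before the vial is under the spout, and leave the capped vial and the taller spare pump alone.

Things in the scene. Friction and masses are not known exactly. Their poses are not given: they have to be found in the camera images.
- vial: Open amber glass vial, no cap, a plain tube 28 mm in diameter and 70 mm tall, wall 2.5 mm, standing upright on the bench. Origin: centre of its underside, z up its axis.
- capped_vial: Bystander: amber vial of the same diameter (28 mm) with a black screw cap 31 mm wide, 72 mm tall in all, standing upright. Origin: centre of its underside. Leave it where it is.
- station: Dispensing station, fixed: base plate 275 x 100 mm (180 mm before to 95 mm behind the origin along x), two rails (tops 16 mm above the bench) with a carriage between them, an end stop, and a white pump bottle 52 mm wide, its axis at x = +62 mm. Origin: on the bench under the spout outlet (outlet 102 mm up). x: the way the carriage is pushed in, towards the bottle; z up.
- carriage (a joint): Slide of the carriage along the station's +x, in m: 0 = pulled fully out, 0.08 = fully in against its stop, with the ring right under the spout. Stays where it is left; sliding friction about 1.5 N.
- cup (a point): On the carriage: centre of the floor inside the ring, 13 mm above the bench; z up, x as the station's. The ring stands 25 mm high above this floor, 33 mm inner and 41 mm outer diameter. It moves with the carriage.
- tab (a point): On the carriage: middle of the upper edge of the outer face of its upright push tab, 46 mm above the bench. The tab is a plate 50 mm wide, 6 mm thick, 39 mm tall, square to the slide, 58 mm (outer face) from the ring's axis on the side away from the bottle. x as the station's (push this way). It moves with the carriage.
- head (a joint): Travel of the sprung pump head of the dispensing station, in m: 0 = up, 0.010 = fully down. It takes about 3 N to start and 8 N to hold fully down, and springs back when let go.
- head_top (a point): Centre of the flat round top of the station's pump head, 34 mm in diameter, 142 mm above the bench when up; a 62 mm spout runs from the head towards the carriage and moves with it.
- spare_pump: Bystander, fixed: a spare pump, taller (white bottle 62 mm in diameter, head top 178 mm above the bench), on a 90 mm square foot, with no carriage. Origin: centre of its underside. Leave it alone.
- spare_head (a joint): Travel of the spare pump's head, in m: 0 = up, 0.010 = down. Must not be pressed.
Things that resemble listed ones, but are neither listed nor needed, are in the scene too. What is shaped like the vial but green, red or turquoise is not meant.

How it is judged (in metres and radians):
On the way, in this order (a step that is already met when the one before it is completed fails the run):
1. The open vial stands upright on the floor of the ring, let go (horizontal distance between vial and cup below 0.005 m and z of vial in the frame of cup between -0.004 and 0.004 m and angle between vial's own z axis and vertical below 0.12 rad and contact force between the fingers and vial below 0.05 N), for 0.2 s.
2. The carriage is pushed in to its stop with the vial standing in the ring (horizontal distance between vial and cup below 0.005 m and z of vial in the frame of cup between -0.004 and 0.004 m and angle between vial's own z axis and vertical below 0.12 rad and value of joint carriage above 0.075 m), for 0.2 s.
3. The pump head of the station is pressed all the way down, with the vial under the spout (all of step 2 and value of joint head above 0.008 m), for 0.05 s.
At the end, for the whole second after the job is handed in: The open vial stands upright (within 0.12 rad) on the floor of the ring (within 5 mm of its centre, at most 4 mm above the floor), at rest and let go; the carriage is within 5 mm of its inner stop; the station's pump head is back up (within 2 mm) (all of step 2 and value of joint head below 0.002 m and linear speed of vial below 0.02 m/s and contact force between the fingers and vial below 0.05 N); the robot touches nothing.
It fails at once if The station's pump head is pressed (over 3 mm) while the vial is not standing under the spout (value of joint head above 0.003 m and not (horizontal distance between vial and cup below 0.005 m and z of vial in the frame of cup between -0.004 and 0.004 m and angle between vial's own z axis and vertical below 0.12 rad and value of joint carriage above 0.075 m)).
It fails at once if The spare pump's head is pressed (over 3 mm) (value of joint spare_head above 0.003 m).
It fails at once if The capped vial is moved by more than 20 mm or tipped (distance of capped_vial from where it was at the start of the episode above 0.02 m or angle between capped_vial's own z axis and vertical above 0.3 rad).
It also fails if it takes over 64 s, if anything falls off the work surface, if the arm or the gripper's body presses on something with over 40 N, if the wrist force passes 120 N, or if a joint passes its speed limit or range.

## Working session

There is one attempt and no reset: what is moved stays moved. The work goes in short steps, Python scripts to look and compute and a tool call to move; the robot and the scene stay as the last step left them, time stands still between calls to the robot, and variables do not carry over. Pictures are saved under pics/ and viewed, at most 12 in all, crops included, and the job is handed in when it is done.

Besides the shell and the picture viewer there is one more tool, called after ">>>" as name(argument=value, ...) on one line, values as JSON. carry_out: Moves the arm, as the interface text tells. Its arguments: {"type":"object","properties":{"deltas":{"type":"array","items":{"type":"array","items":{"type":"array","items":{"type":"number"}}}}},"required":["deltas"]}

```bash
mkdir -p pics; python3 - <<'E'
from rig import telemetry, capture, camera_info, bot
import cv2,numpy as np
np.set_printoptions(precision=4,suppress=True)
for n in("side","top"):
    im=capture(n); cv2.imwrite(f"pics/{n}0.png",im[:,:,::-1]); c=camera_info(n); print(n,np.array(c["mtx"]),np.array(c["cam_to_world"]))
s=telemetry.read_state(); print(s["tcp_rot"],s["position"],s["time_s"],s["opening"],bot.tcp_to_grasp)
E
```

```text
side [[443.7714   0.     320.2739]
 [  0.     443.7714 203.2198]
 [  0.       0.       1.    ]] [[-0.8661 -0.2609  0.4265  0.1408]
 [-0.4998  0.4688 -0.7283  0.7257]
 [-0.0099 -0.8439 -0.5364  0.6603]
 [ 0.      0.      0.      1.    ]]
top [[363.8451   0.     319.007 ]
 [  0.     363.8451 197.2853]
 [  0.       0.       1.    ]] [[-0.0146 -0.9908  0.1343  0.4637]
 [-0.9996  0.0114 -0.0246  0.0138]
 [ 0.0228 -0.1346 -0.9906  0.9186]
 [ 0.      0.      0.      1.    ]]
[[ 0.9502  0.3115 -0.0002]
 [ 0.3115 -0.9502  0.0019]
 [ 0.0004 -0.0019 -1.    ]] [ 0.1946 -0.5932  0.2217] 0.1 1.0043760104985127 0.0187
```

View pics/side0.png

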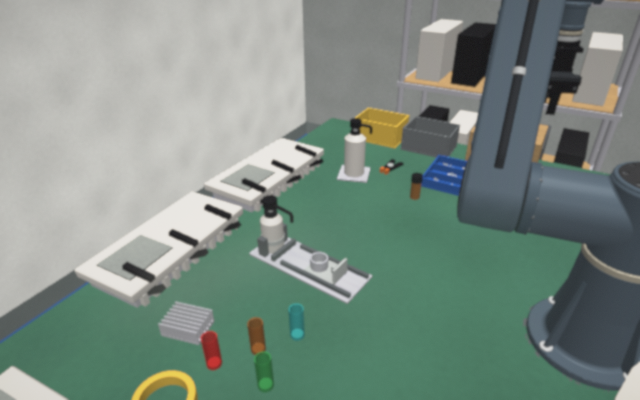

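View pics/top0.png

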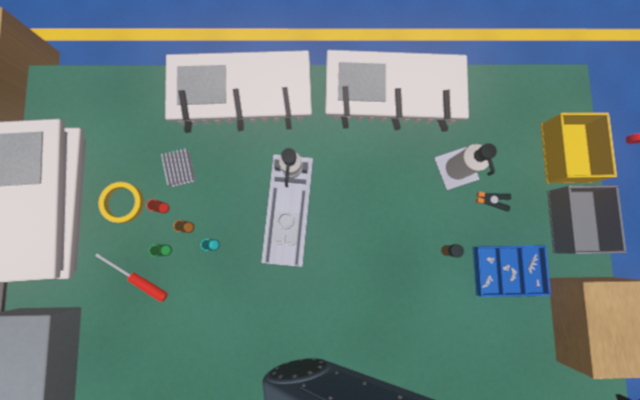

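Side view: the candidates are amber (257,335), red (211,350), green (264,370), turquoise (296,322) and capped amber (416,186). In the top view they are at (184,226), (158,206), (161,250), (209,244) and (453,250). The open amber one is my target. The station is at about (310,255) in the side view and (287,210) in the top view. Next is a close crop of these.

```bash
python3 - <<'E'
import cv2,numpy as np
s=cv2.imread("pics/side0.png");t=cv2.imread("pics/top0.png")
def c(im,x,y,w,h,k): return cv2.resize(im[y:y+h,x:x+w],None,fx=k,fy=k,interpolation=cv2.INTER_CUBIC)
# A: side vials x200-330,y295-395 ; B: top vials ; C: side station ; D: top station
A=c(s,240,190,133,110,3);B=c(s,200,290,133,90,3)
C=c(t,225,145,100,125,3);C=cv2.resize(t[145:270,250:330],(384,600),interpolation=cv2.INTER_CUBIC)
out=np.zeros((600,800,3),np.uint8);out[:330,:399]=A;out[330:600,:399]=B;out[:,405:789]=C
cv2.imwrite("pics/crop1.png",out)
E
```

```text
(no output)
```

View pics/crop1.png

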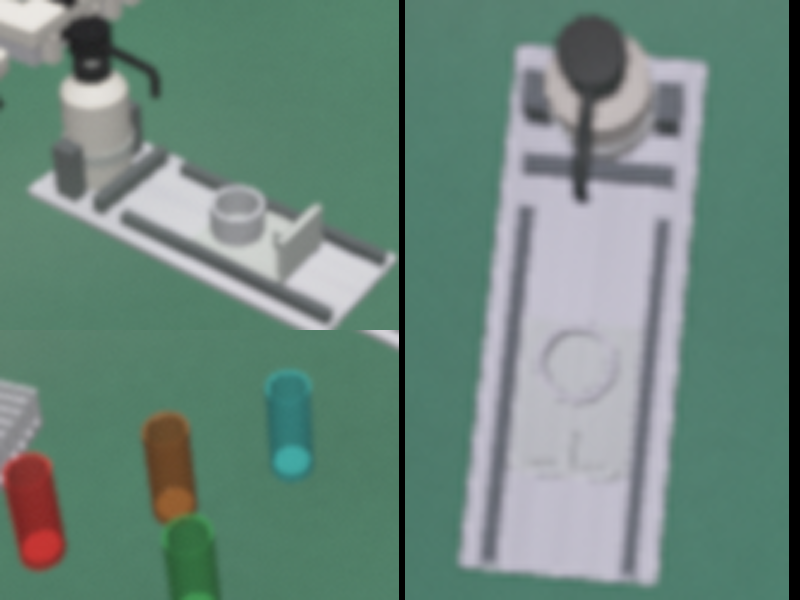

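The crop shows the target: the open amber vial, with no cap and its rim at side (257,295..300 region), between the red and turquoise ones. The carriage is pulled out. The ring is at side (319,257) and top (286.5,221). The pump head is at top (289,156) with the spout pointing towards the ring.

```bash
cat > h.py <<'E'
import numpy as np,cv2
from rig import telemetry,capture,camera_info,bot
from scipy.optimize import least_squares,minimize
np.set_printoptions(precision=4,suppress=True)
I={n:camera_info(n) for n in("side","top")}
def proj(n,P):
    P=np.atleast_2d(P);T=np.linalg.inv(np.array(I[n]["cam_to_world"]));q=(P@T[:3,:3].T+T[:3,3])@np.array(I[n]["mtx"]).T
    return q[:,:2]/q[:,2:]
def tri(a,b):
    f=lambda p:np.r_[proj("side",p)[0]-a,proj("top",p)[0]-b]
    r=least_squares(f,[.5,.1,.05]);return r.x,r.fun
def cyl(p,axis,h,r=.014):
    axis=axis/np.linalg.norm(axis);u=np.cross(axis,[1,.3,0]);u/=np.linalg.norm(u);v=np.cross(axis,u);t=np.linspace(0,2*np.pi,40)[:,None]
    c=p+r*(np.cos(t)*u+np.sin(t)*v);return np.vstack([c,c+h*axis])
def sil(n,P,k=8):
    m=np.zeros((400*k,640*k),np.uint8);q=proj(n,P)
    cv2.fillConvexPoly(m,cv2.convexHull(np.round((q+.5)*k).astype(np.int32)),255)
    return cv2.resize(m,(640,400),interpolation=cv2.INTER_AREA)/255.
def hue(im,lo,hi,smin=100):
    h=cv2.cvtColor(im,cv2.COLOR_RGB2HSV).astype(int);return ((h[...,0]>=lo)&(h[...,0]<=hi)&(h[...,1]>=smin)).astype(float)
E
python3 - <<'E'
from h import *
S=cv2.imread("pics/side0.png")[:,:,::-1];T=cv2.imread("pics/top0.png")[:,:,::-1]
M={}
for n,im,c in(("side",S,(257,335)),("top",T,(184,226))):
    m=hue(im,3,20);w=np.zeros_like(m);w[c[1]-25:c[1]+25,c[0]-17:c[0]+17]=1;M[n]=m*w;ys,xs=np.nonzero(M[n]);print(n,len(xs),xs.mean(),ys.mean(),xs.min(),xs.max(),ys.min(),ys.max(),im[c[1],c[0]])
def cost(p,ns):
    return sum(np.abs(sil(n,cyl(np.array([p[0],p[1],0]),np.array([0,0,1.]),p[2] if len(p)>2 else .07))-M[n]).sum() for n in ns)
x0=tri((257,335),(184,226))[0];print("mid",x0)
for ns in(("side",),("top",),("side","top")):
    r=minimize(cost,x0[:2],args=(ns,),method="Nelder-Mead",options=dict(initial_simplex=[x0[:2],x0[:2]+[.02,0],x0[:2]+[0,.02]],xatol=1e-4));print(ns,r.x,r.fun)
r=minimize(cost,np.r_[r.x,.07],args=(("side","top"),),method="Nelder-Mead",options=dict(initial_simplex=[np.r_[r.x,.06],np.r_[r.x+[.01,0],.07],np.r_[r.x+[0,.01],.07],np.r_[r.x,.08]]));print("h",r.x,r.fun)
A=lambda u,v:(240+(u+.5)/3-.5,190+(v+.5)/3-.5)
C=lambda u,v:(250+(u-405+.5)/4.8-.5,145+(v+.5)/4.8-.5)
print("ring",tri(A(238,200),C(580,366)));print("head",tri(A(92,27),C(590,52)))
# station fit
pts=[("top",C(580,366),"ring"),("side",A(238,200),"ring"),("top",C(590,52),"head"),
("top",C(517,45),(.095,.05)),("top",C(708,62),(.095,-.05)),("top",C(660,582),(-.18,-.05)),("top",C(460,568),(-.18,.05)),("side",A(30,188),(.095,.05)),("side",A(396,257),(-.18,-.05))]
def res(p,full=False):
    x,y,a,zp,_=p;R=np.array([[np.cos(a),-np.sin(a)],[np.sin(a),np.cos(a)]]);o=[]
    for n,uv,k in pts:
        l,z=((-.08+p[4],0),.038) if k=="ring" else ((.062,0),.142) if k=="head" else (k,zp)
        o.append(proj(n,np.r_[R@l+[x,y],z])[0]-uv)
    return np.array(o) if full else np.ravel(o)
r=least_squares(res,[.5,.1,0,.005,0]);print(r.x,np.degrees(r.x[2]));print(res(r.x,1))
E
```

```text
side 467 256.0556745182013 334.8051391862955 248 264 318 353 [109  71  40]
top 201 182.35323383084577 225.2139303482587 167 193 204 231 [146  97  52]
mid [0.516  0.3158 0.038 ]
('side',) [0.5188 0.3137] 113.8313725490196
('top',) [0.517  0.3179] 47.647058823529406
('side', 'top') [0.5169 0.3167] 167.31372549019608
h [0.5176 0.3154 0.066 ] 156.8549019607843
ring (array([0.5272, 0.0727, 0.0399]), array([ 0.3438,  0.0368, -0.1711, -0.3396]))
head (array([0.6607, 0.0599, 0.142 ]), array([-0.6593, -0.1387,  0.3197,  0.5785]))
[ 0.6004  0.066  -0.1037  0.0056  0.0067] -5.9411298494740965
[[-0.4819 -0.4245]
 [ 0.0136  0.8897]
 [ 0.4734 -0.0597]
 [ 0.7407  0.3282]
 [-0.2483  0.3861]
 [-0.4395  0.4091]
 [ 0.7924 -0.2965]
 [-1.0177  0.3111]
 [ 0.3433 -0.5405]]
```

>>> carry_out(deltas=[[[0.1,-0.1,0,0,0,0.007,-1],[0.2,-0.2,0,0,0,0.014,-1],[0.3,-0.3,0,0,0,0.02,-1],[0.4,-0.4,0,0,0,0.027,-1],[0.5,-0.5,0,0,0,0.034,-1],[0.6,-0.6,0,0,0,0.04,-1],[0.7,-0.7,0,0,0,0.047,-0.6],[0.8,-0.8,0,0,0,0.054,-0.2],[0.9,-0.9,0,0,0,0.06,-0.2],[1,-1,0,0,0,0.067,-0.2]]])

```text
time_s: 0.93
position: [0.2908, -0.4033, 0.2222]
tcp_rot: [[0.994, -0.106, -0.0], [-0.106, -0.994, 0.001], [-0.0, -0.001, -1.0]]
force: [0.3, -0.1, 0.6]
opening: 0.78
grasp_force: 0.0
```

>>> carry_out(deltas=[[[0.05,-0.1,0,0,0,0,-0.2],[0.1,-0.2,0,0,0,0,-0.2],[0.15,-0.3,0,0,0,0,-0.2],[0.2,-0.4,0,0,0,0,-0.2],[0.25,-0.5,0,0,0,0,-0.2],[0.3,-0.6,0,0,0,0,-0.2],[0.35,-0.7,0,0,0,0,-0.2],[0.4,-0.8,0,0,0,0,-0.2],[0.45,-0.9,0,0,0,0,-0.2],[0.5,-1,0,0,0,0,-0.2]]])

```text
time_s: 1.77
position: [0.3809, -0.2622, 0.2223]
tcp_rot: [[0.995, -0.104, -0.001], [-0.104, -0.995, 0.001], [-0.001, -0.001, -1.0]]
force: [0.6, -0.4, -0.1]
opening: 0.597
grasp_force: 0.0
```

>>> carry_out(deltas=[[[0.05,-0.1,0,0,0,0,-0.2],[0.1,-0.2,0,0,0,0,-0.2],[0.15,-0.3,0,0,0,0,-0.2],[0.2,-0.4,0,0,0,0,-0.2],[0.25,-0.5,0,0,0,0,-0.2],[0.3,-0.6,0,0,0,0,-0.2],[0.35,-0.7,0,0,0,0,-0.2],[0.4,-0.8,0,0,0,0,-0.2],[0.45,-0.9,0,0,0,0,-0.2],[0.5,-1,0,0,0,0,-0.2]]])

```text
time_s: 2.6
position: [0.471, -0.1209, 0.2222]
tcp_rot: [[0.995, -0.104, -0.001], [-0.104, -0.995, 0.0], [-0.001, -0.0, -1.0]]
force: [0.7, 0.4, 0.3]
opening: 0.599
grasp_force: 0.0
```

>>> carry_out(deltas=[[[0,-0.1,0,0,0,0,-0.2],[0,-0.2,0,0,0,0,-0.2],[0,-0.3,0,0,0,0,-0.2],[0,-0.4,0,0,0,0,-0.2],[0,-0.5,0,0,0,0,-0.2],[0,-0.6,0,0,0,0,-0.2],[0,-0.7,0,0,0,0,-0.2],[0,-0.8,0,0,0,0,-0.2],[0,-0.9,0,0,0,0,-0.2],[0,-1,0,0,0,0,-0.2]]])

```text
time_s: 3.43
position: [0.4861, 0.0282, 0.2222]
tcp_rot: [[0.995, -0.104, -0.001], [-0.104, -0.995, 0.0], [-0.001, -0.0, -1.0]]
force: [0.0, 0.4, -0.1]
opening: 0.598
grasp_force: 0.0
```

>>> carry_out(deltas=[[[0,-0.1,0,0,0,0,-0.2],[0,-0.2,0,0,0,0,-0.2],[0,-0.3,0,0,0,0,-0.2],[0,-0.4,0,0,0,0,-0.2],[0,-0.5,0,0,0,0,-0.2],[0,-0.6,0,0,0,0,-0.2],[0,-0.7,0,0,0,0,-0.2],[0,-0.8,0,0,0,0,-0.2],[0,-0.9,0,0,0,0,-0.2],[0,-1,0,0,0,0,-0.2]]])

```text
time_s: 4.27
position: [0.5017, 0.1773, 0.2222]
tcp_rot: [[0.995, -0.104, -0.001], [-0.104, -0.995, -0.0], [-0.001, 0.0, -1.0]]
force: [-0.1, 0.7, 0.0]
opening: 0.6
grasp_force: 0.0
```

```bash
cat >> h.py <<'E'
from scipy.spatial.transform import Rotation as Ro
def go(p,yaw_y=None):
    s=telemetry.read_state();R=np.array(s["tcp_rot"]);a=np.radians(-95.94);y=np.array([np.cos(a),np.sin(a),0]);z=np.array([0,0,-1.]);G=np.c_[np.cross(y,z),y,z]
    print("t",s["time_s"],"pos",np.array(s["position"]),"open",s["opening"],"F",np.array(s["force"]),"grip",s["grasp_force"])
    print("shift",R.T@(np.array(p)-s["position"])/.15,"turn",np.degrees(Ro.from_matrix(R.T@G).as_rotvec())/360)
E
python3 - <<'E'
from h import *
go([.517,.316,.15])
E
```

```text
t 4.2667 pos [0.5017 0.1773 0.2222] open 0.6001691735999772 F [-0.0762  0.7224  0.0278] grip 0.0
shift [ 0.0055 -0.9306  0.481 ] turn [ 0.      0.0002 -0.0001]
```

>>> carry_out(deltas=[[[0,-0.12,0,0,0,0,-0.2],[0,-0.24,0,0,0,0,-0.2],[0,-0.36,0.05,0,0,0,-0.2],[0,-0.48,0.1,0,0,0,-0.2],[0,-0.6,0.2,0,0,0,-0.2],[0,-0.72,0.3,0,0,0,-0.2],[0,-0.84,0.4,0,0,0,-0.2],[0,-0.93,0.5,0,0,0,-0.2],[0,-0.93,0.6,0,0,0,-0.2],[0,-0.93,0.65,0,0,0,-0.2]]])

```text
time_s: 5.1
position: [0.5151, 0.3156, 0.1227]
tcp_rot: [[0.995, -0.102, -0.004], [-0.102, -0.995, -0.001], [-0.003, 0.002, -1.0]]
force: [0.6, -0.7, -0.6]
opening: 0.598
grasp_force: 0.0
```

```bash
python3 - <<'E'
from h import *
s=capture("side");t=capture("top")
o=np.hstack([cv2.resize(s[250:390,190:330],(400,400),interpolation=cv2.INTER_CUBIC),cv2.resize(t[165:285,130:250],(400,400),interpolation=cv2.INTER_CUBIC)])
cv2.imwrite("pics/over.png",o[:,:,::-1]);go([.517,.316,.032])
E
```

```text
t 5.2 pos [0.5151 0.3147 0.1232] open 0.6016603596847837 F [ 0.2363 -0.1022 -0.1793] grip 0.0
shift [ 0.0144 -0.0115  0.6077] turn [ 0.0004  0.0007 -0.0001]
```

View pics/over.png

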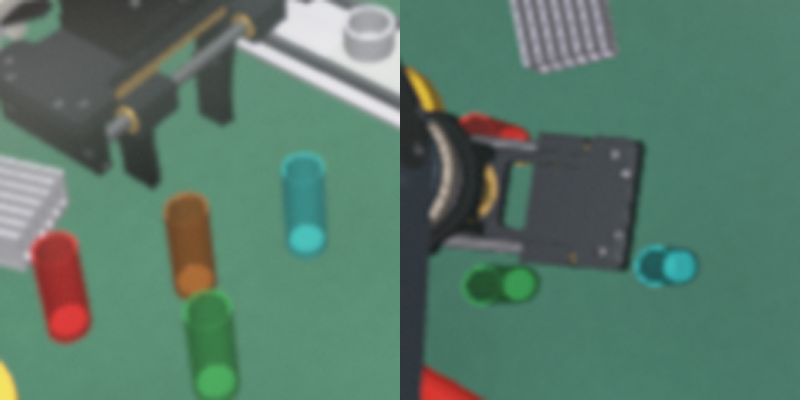

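The side view shows the fingers above and behind the amber vial, with tips near side (254,304). The vial's rim is at about (255,320) and its foot at (258,350). Next I check that against the projection.

```bash
python3 - <<'E'
from h import *
s=telemetry.read_state();R=np.array(s["tcp_rot"]);p=np.array(s["position"])
w=.0435*.6+.007
print(proj("side",[p,p+R[:,1]*w,p-R[:,1]*w]))
for z in(0,.07):print(z,proj("side",[.517,.316,z]),proj("top",[.517,.316,z]))
im=capture("side");m=hue(im,3,20,90);m[:,:245]=0;m[:,268:]=0;m[:312]=0;m[358:]=0
ys,xs=np.nonzero(m)
for y in range(314,358,4): 
    r=np.nonzero(m[y])[0]; print(y,r.min() if len(r) else None,r.max() if len(r) else None,end=' | ')
q=proj("side",cyl(np.array([.517,.316,0]),np.array([0,0,1.]),.07));print(q.min(0),q.max(0))
E
```

```text
[[252.9641 299.993 ]
 [266.1336 288.7489]
 [238.978  311.9344]]
0 [[257.8127 348.9429]] [[189.4706 226.989 ]]
0.07 [[254.3906 322.1958]] [[179.4732 225.3612]]
314 None None | 318 252 259 | 322 248 262 | 326 248 262 | 330 249 262 | 334 249 262 | 338 250 263 | 342 251 263 | 346 251 264 | 350 252 262 | 354 None None | [246.3283 316.1778] [265.4874 355.239 ]
```

>>> carry_out(deltas=[[[0.012,-0.01,0.06,0,0.001,0,-0.2],[0.012,-0.01,0.13,0,0.001,0,-0.2],[0.012,-0.01,0.2,0,0.001,0,-0.2],[0.012,-0.01,0.28,0,0.001,0,-0.2],[0.012,-0.01,0.36,0,0.001,0,-0.2],[0.012,-0.01,0.44,0,0.001,0,-0.2],[0.012,-0.01,0.51,0,0.001,0,-0.2],[0.012,-0.01,0.56,0,0.001,0,-0.2],[0.012,-0.01,0.6,0,0.001,0,-0.2],[0.012,-0.01,0.6,0,0.001,0,-0.2]]])

```text
time_s: 6.08
position: [0.5177, 0.3163, 0.0335]
tcp_rot: [[0.995, -0.104, 0.004], [-0.104, -0.995, -0.002], [0.004, 0.001, -1.0]]
force: [-0.7, -0.9, -1.3]
opening: 0.6
grasp_force: 0.0
```

>>> carry_out(deltas=[[[0,0,0,0,0,0,0],[0,0,0,0,0,0,0.1],[0,0,0,0,0,0,0.2],[0,0,0,0,0,0,0.3],[0,0,0,0,0,0,0.35],[0,0,0,0,0,0,0.4],[0,0,0,0,0,0,0.5],[0,0,0,0,0,0,0.6],[0,0,0,0,0,0,0.8],[0,0,0,0,0,0,1]]])

```text
time_s: 6.92
position: [0.5188, 0.3165, 0.0354]
tcp_rot: [[0.995, -0.104, 0.007], [-0.104, -0.995, -0.001], [0.007, -0.0, -1.0]]
force: [-0.2, -1.0, 3.1]
opening: 0.315
grasp_force: 30.0
```

>>> carry_out(deltas=[[[0,0,0,0,0,0,1],[0,0,0,0,0,0,1],[0,0,-0.05,0,0,0,1],[0,0,-0.1,0,0,0,1],[0,0,-0.15,0,0,0,1],[0,0,-0.2,0,0,0,1],[0,0,-0.25,0,0,0,1],[0,0,-0.3,0,0,0,1],[0,0,-0.35,0,0,0,1],[0,0,-0.4,0,0,0,1]]])

```text
time_s: 7.75
position: [0.5182, 0.3167, 0.096]
tcp_rot: [[0.995, -0.104, 0.007], [-0.104, -0.995, -0.001], [0.007, -0.0, -1.0]]
force: [0.0, 0.4, -0.3]
opening: 0.32
grasp_force: 30.0
```

```bash
python3 - <<'E'
from h import *
s=capture("side")
o=cv2.resize(s[250:370,190:330],(560,480),interpolation=cv2.INTER_CUBIC)
cv2.imwrite("pics/held.png",o[:,:,::-1]);go([.527,.0727,.12])
E
```

```text
t 7.8 pos [0.5192 0.3171 0.0974] open 0.31784131166853313 F [0.0597 0.1902 0.5489] grip 29.99641321374554
shift [ 0.2226  1.6148 -0.1508] turn [-0.0002 -0.0014 -0.0001]
```

View pics/held.png

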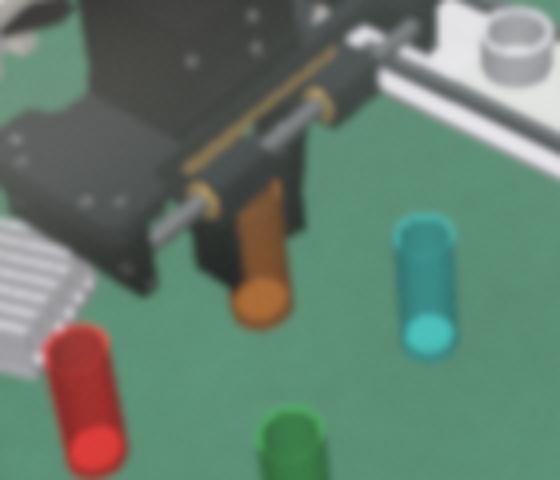

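The vial is held at its upper half at 27.7 mm opening. Its foot is at crop (262,300), and it may lean slightly. I'll carry it over the ring and measure there.

>>> carry_out(deltas=[[[0.01,0.05,-0.05,0,0,0,1],[0.02,0.15,-0.1,0,0,0,1],[0.04,0.25,-0.15,0,0,0,1],[0.06,0.35,-0.2,0,0,0,1],[0.08,0.45,-0.22,0,0,0,1],[0.09,0.55,-0.22,0,0,0,1],[0.1,0.65,-0.22,0,0,0,1],[0.11,0.75,-0.22,0,0,0,1],[0.11,0.85,-0.22,0,0,0,1],[0.11,0.9,-0.22,0,0,0,1]]])

```text
time_s: 8.63
position: [0.5197, 0.1779, 0.1284]
tcp_rot: [[0.994, -0.106, 0.005], [-0.106, -0.994, -0.002], [0.005, 0.001, -1.0]]
force: [0.2, -0.3, 0.8]
opening: 0.32
grasp_force: 30.0
```

>>> carry_out(deltas=[[[0.01,0.1,0,0,-0.0002,0,1],[0.02,0.2,0,0,-0.0004,0,1],[0.04,0.3,0,0,-0.0006,0,1],[0.06,0.4,0,0,-0.001,0,1],[0.08,0.5,0,0,-0.0014,0,1],[0.1,0.6,0,0,-0.0014,0,1],[0.11,0.68,0,0,-0.0014,0,1],[0.11,0.71,0,0,-0.0014,0,1],[0.11,0.71,0,0,-0.0014,0,1],[0.11,0.71,0,0,-0.0014,0,1]]])

```text
time_s: 9.47
position: [0.5254, 0.073, 0.1283]
tcp_rot: [[0.995, -0.105, -0.003], [-0.105, -0.995, 0.001], [-0.003, -0.0, -1.0]]
force: [0.5, -0.8, -1.0]
opening: 0.317
grasp_force: 30.0
```

```bash
python3 - <<'E'
from h import *
s=capture("side");t=capture("top")
o=np.hstack([cv2.resize(s[200:300,260:380],(480,400),interpolation=cv2.INTER_CUBIC),cv2.resize(t[170:270,250:330],(320,400),interpolation=cv2.INTER_CUBIC)])
cv2.imwrite("pics/overring.png",o[:,:,::-1]);go([.527,.0727,.12])
cv2.imwrite("pics/overring_s.png",s[:,:,::-1])
p=np.array(telemetry.read_state()["position"]);print(proj("side",[p,p-[0,0,.033]]))
E
```

```text
t 9.5667 pos [0.5254 0.0736 0.1283] open 0.3169741955170526 F [ 0.938  -0.7909 -2.0364] grip 29.996426303017074
shift [0.0112 0.0051 0.0551] turn [-0.      0.0004  0.    ]
[[319.3786 223.8238]
 [319.5497 236.5552]]
```

View pics/overring.png

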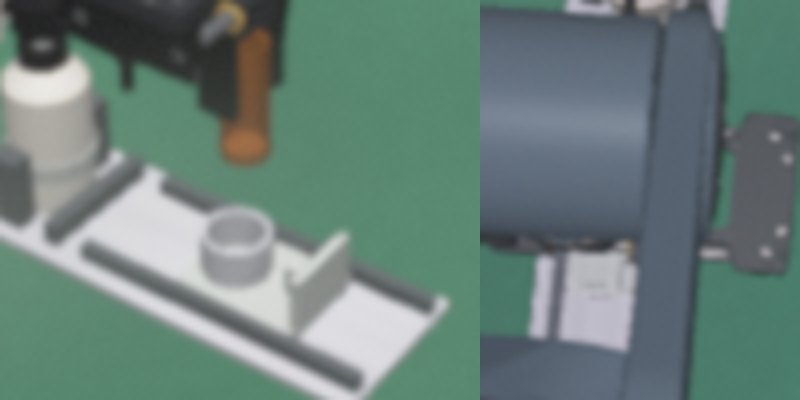

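The side view shows the vial hanging over the ring with its foot at side (321.5,237). The ring's rim centre is at (319,257), and the arm hides it in the top view. I'll measure the vial's offset in the fingers.

```bash
python3 - <<'E'
from h import *
s=cv2.imread("pics/overring_s.png")[:,:,::-1]
m=hue(s,3,20,110);w=np.zeros_like(m);w[207:245,310:332]=1;m*=w
for y in range(208,244,3):
    r=np.nonzero(m[y])[0];print(y,(r.min(),r.max(),) if len(r) else None,end=' ')
print()
st=telemetry.read_state();p=np.array(st["position"]);R=np.array(st["tcp_rot"])
roi=np.zeros_like(m);roi[226:248,305:340]=1
def model(q): # offset along tool x, y, bottom height below tcp, tilt about tool y
    ax=-R[:,2]+q[3]*R[:,0]; b=p+R[:,0]*q[0]+R[:,1]*q[1]+R[:,2]*q[2]; return sil("side",cyl(b,ax,.07))
for free in([0,2],[0,2,3],[0,1,2]):
    def c(v):
        q=np.array([0,0,.033,0.]);q[free]=v;return (np.abs(model(q)-m)*roi).sum()
    x0=np.array([0,0,.033,0.])[free];sp=[x0]+[x0+np.eye(len(free))[i]*[.004,.004,.004,.06][free[i]] for i in range(len(free))]
    r=minimize(c,x0,method="Nelder-Mead",options=dict(initial_simplex=sp));print(free,r.x,r.fun)
# ring rim: fit two-circle ellipse check
print(proj("side",[[.527,.0727,.038],[.527,.0727,.013]]))
E
```

```text
208 (np.int64(323), np.int64(326)) 211 (np.int64(320), np.int64(327)) 214 (np.int64(320), np.int64(326)) 217 (np.int64(320), np.int64(326)) 220 (np.int64(320), np.int64(326)) 223 (np.int64(320), np.int64(325)) 226 (np.int64(321), np.int64(325)) 229 (np.int64(320), np.int64(324)) 232 (np.int64(317), np.int64(325)) 235 (np.int64(316), np.int64(325)) 238 (np.int64(317), np.int64(325)) 241 None 
[0, 2] [-0.0033  0.0274] 74.04705882352943
[0, 2, 3] [-0.002   0.028  -0.0424] 73.12549019607843
[0, 1, 2] [-0.0004  0.004   0.0314] 72.54117647058824
[[319.4245 257.0861]
 [319.5475 265.8351]]
```

>>> carry_out(deltas=[[[0.01,0.003,0.04,0,0.0004,0,1],[0.02,0.003,0.08,0,0.0004,0,1],[0.03,0.003,0.12,0,0.0004,0,1],[0.03,0.003,0.16,0,0.0004,0,1],[0.03,0.003,0.2,0,0.0004,0,1],[0.03,0.003,0.24,0,0.0004,0,1],[0.03,0.003,0.28,0,0.0004,0,1],[0.03,0.003,0.31,0,0.0004,0,1],[0.03,0.003,0.32,0,0.0004,0,1],[0.03,0.003,0.32,0,0.0004,0,1]]])

```text
time_s: 10.4
position: [0.5297, 0.0721, 0.0797]
tcp_rot: [[0.995, -0.104, -0.001], [-0.104, -0.995, 0.0], [-0.001, 0.0, -1.0]]
force: [0.5, -0.1, -1.1]
opening: 0.316
grasp_force: 30.0
```

```bash
python3 - <<'E'
from h import *
s=capture("side")
cv2.imwrite("pics/near.png",cv2.resize(s[220:285,280:360],(800,650),interpolation=cv2.INTER_CUBIC)[:600,:,::-1]);go([.527,.0727,.045])
E
```

```text
t 10.45 pos [0.5299 0.0721 0.0801] open 0.3202654405011467 F [ 0.2484 -0.5934 -0.8648] grip 29.996322712727874
shift [-0.0198 -0.002   0.2337] turn [ 0.      0.0001 -0.0001]
```

View pics/near.png

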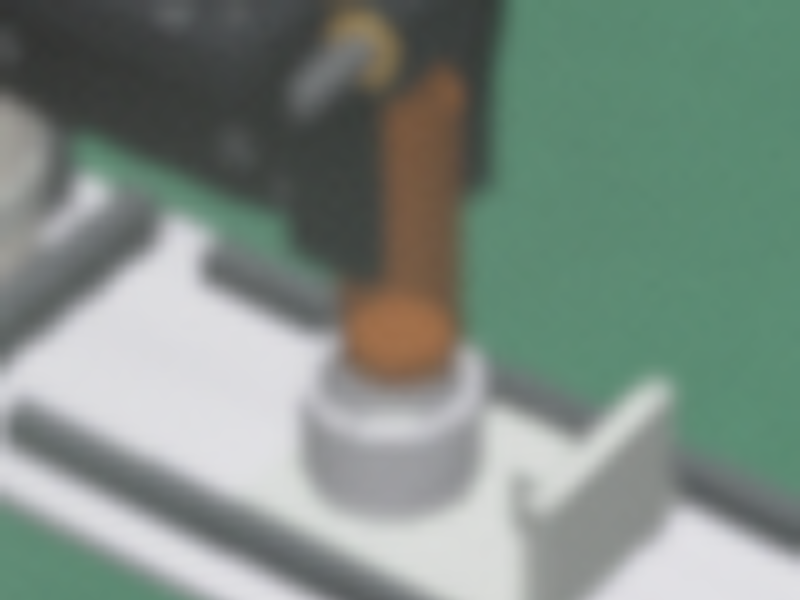

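The vial's foot is at crop (400,338) and the ring's centre at (393,390), so they are nearly aligned, about 1.5 mm off. I'll make a small correction and lower it gently.

>>> carry_out(deltas=[[[0.004,-0.007,0,0,0,0,1],[0.004,-0.007,0.015,0,0,0,1],[0.004,-0.007,0.03,0,0,0,1],[0.004,-0.007,0.045,0,0,0,1],[0.004,-0.007,0.06,0,0,0,1],[0.004,-0.007,0.075,0,0,0,1],[0.004,-0.007,0.09,0,0,0,1],[0.004,-0.007,0.105,0,0,0,1],[0.004,-0.007,0.12,0,0,0,1],[0.004,-0.007,0.12,0,0,0,1]]])

```text
time_s: 11.28
position: [0.5304, 0.0731, 0.0617]
tcp_rot: [[0.995, -0.104, -0.001], [-0.104, -0.995, 0.0], [-0.001, 0.0, -1.0]]
force: [0.3, 0.5, -0.5]
opening: 0.317
grasp_force: 30.0
```

```bash
python3 - <<'E'
from h import *
s=capture("side")
cv2.imwrite("pics/in.png",cv2.resize(s[220:285,280:360],(640,520),interpolation=cv2.INTER_CUBIC)[:,:,::-1]);go([.527,.0727,.045])
E
```

```text
t 11.3333 pos [0.5305 0.0731 0.0619] open 0.3198320580417733 F [ 1.0145 -0.0825 -1.0231] grip 29.996316981103632
shift [-0.0228  0.0051  0.1129] turn [ 0.      0.0001 -0.0001]
```

View pics/in.png

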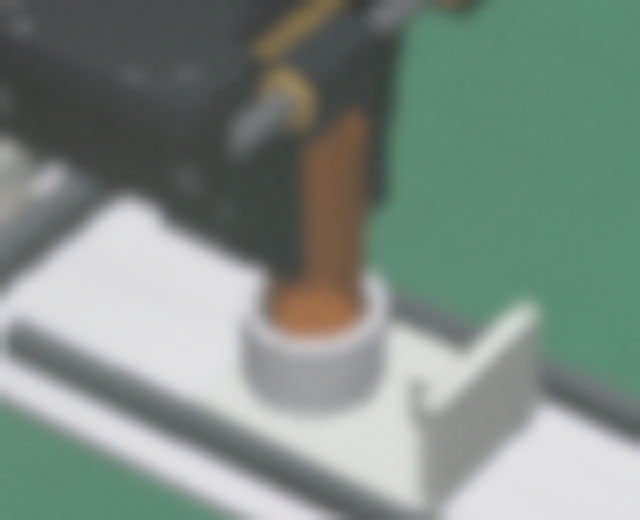

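The vial's foot is inside the ring without contact force. I'll lower it towards the floor.

>>> carry_out(deltas=[[[0,0,0.01,0,0,0,1],[0,0,0.02,0,0,0,1],[0,0,0.03,0,0,0,1],[0,0,0.04,0,0,0,1],[0,0,0.05,0,0,0,1],[0,0,0.06,0,0,0,1],[0,0,0.07,0,0,0,1],[0,0,0.08,0,0,0,1],[0,0,0.085,0,0,0,1],[0,0,0.085,0,0,0,1]]])

```text
time_s: 12.17
position: [0.5306, 0.0731, 0.0493]
tcp_rot: [[0.995, -0.104, -0.0], [-0.104, -0.995, 0.0], [-0.0, 0.0, -1.0]]
force: [0.7, -0.8, -0.7]
opening: 0.317
grasp_force: 30.0
```

```bash
python3 - <<'E'
from h import *
go([.527,.0727,.045])
E
```

```text
t 12.1667 pos [0.5306 0.0731 0.0493] open 0.317195233629535 F [ 0.7162 -0.8161 -0.7321] grip 29.996413473773487
shift [-0.0232  0.0052  0.0286] turn [ 0.      0.0001 -0.0001]
```

>>> carry_out(deltas=[[[0,0,0.004,0,0,0,1],[0,0,0.008,0,0,0,1],[0,0,0.012,0,0,0,1],[0,0,0.016,0,0,0,1],[0,0,0.02,0,0,0,1],[0,0,0.022,0,0,0,1],[0,0,0.024,0,0,0,1],[0,0,0.024,0,0,0,1],[0,0,0.024,0,0,0,1],[0,0,0.024,0,0,0,1]]])

```text
time_s: 13.0
position: [0.5324, 0.0729, 0.0482]
tcp_rot: [[0.995, -0.104, 0.004], [-0.104, -0.995, -0.0], [0.004, 0.0, -1.0]]
force: [-1.8, -0.3, 13.7]
opening: 0.316
grasp_force: 30.0
```

There is floor contact where expected (TCP 48 mm). I'll relieve the force and let go.

>>> carry_out(deltas=[[[0,0,-0.006,0,0,0,1],[0,0,-0.012,0,0,0,1],[0,0,-0.014,0,0,0,1],[0,0,-0.014,0,0,0,0.36],[0,0,-0.014,0,0,0,0.33],[0,0,-0.014,0,0,0,0.3],[0,0,-0.014,0,0,0,0.25],[0,0,-0.014,0,0,0,0.2],[0,0,-0.014,0,0,0,0.1],[0,0,-0.014,0,0,0,0]]])

```text
time_s: 13.83
position: [0.5303, 0.0732, 0.0477]
tcp_rot: [[0.995, -0.104, -0.001], [-0.104, -0.995, 0.0], [-0.001, 0.0, -1.0]]
force: [-0.3, 0.3, 0.5]
opening: 0.457
grasp_force: 0.0
```

>>> carry_out(deltas=[[[0,0,0,0,0,0,-0.1],[0,0,0,0,0,0,-0.2],[0,0,0,0,0,0,-0.2],[0,0,-0.02,0,0,0,-0.2],[0,0,-0.06,0,0,0,-0.2],[0,0,-0.12,0,0,0,-0.2],[0,0,-0.2,0,0,0,-0.2],[0,0,-0.28,0,0,0,-0.2],[0,0,-0.38,0,0,0,-0.2],[0,0,-0.48,0,0,0,-0.2]]])

```text
time_s: 14.67
position: [0.5307, 0.0731, 0.1214]
tcp_rot: [[0.995, -0.104, 0.0], [-0.104, -0.995, -0.0], [0.0, -0.0, -1.0]]
force: [-0.0, 0.1, 0.7]
opening: 0.596
grasp_force: 0.0
```

```bash
python3 - <<'E'
from h import *
s=capture("side")
cv2.imwrite("pics/placed.png",cv2.resize(s[190:290,250:380],(780,600),interpolation=cv2.INTER_CUBIC)[:,:,::-1]);go([.527,.0727,.12])
a=np.radians(-5.94);ex=np.array([np.cos(a),np.sin(a)]);r=np.array([.527,.0733]);print("tab start",r-ex*.09,"tab TCP",r-ex*.0675,"final",np.array([.6004,.066])-ex*.0675)
go(np.r_[r-ex*.095,.12])
E
```

```text
t 14.7167 pos [0.5327 0.0731 0.1242] open 0.5967740179080211 F [ 1.0375 -0.6402  1.8074] grip 0.0
shift [-0.0379  0.0066  0.0278] turn [-0.    -0.001 -0.   ]
tab start [0.4375 0.0826] tab TCP [0.4599 0.0803] final [0.5333 0.073 ]
t 14.7167 pos [0.5327 0.0731 0.1242] open 0.5967740179080211 F [ 1.0375 -0.6402  1.8074] grip 0.0
shift [-0.6716  0.0028  0.0238] turn [-0.    -0.001 -0.   ]
```

View pics/placed.png

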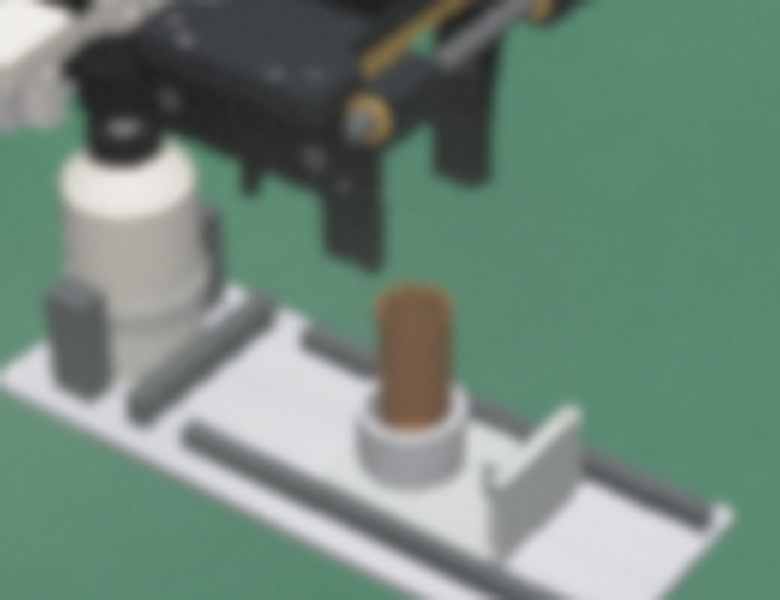

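The vial stands upright in the ring, with its rim at crop (415,300), and the fingers are clear. Next I go behind the tab with the fingers shut.

>>> carry_out(deltas=[[[-0.07,0.003,0.0,0,-0.001,0,-0.2],[-0.14,0.003,0.0,0,-0.001,0,-0.2],[-0.21,0.003,0.0,0,-0.001,0,-0.2],[-0.28,0.003,0.0,0,-0.001,0,-0.2],[-0.36,0.003,0.0,0,-0.001,0,-0.2],[-0.44,0.003,0.0,0,-0.001,0,0],[-0.52,0.003,0.0,0,-0.001,0,0.4],[-0.6,0.003,0.0,0,-0.001,0,0.8],[-0.67,0.003,0.0,0,-0.001,0,1],[-0.67,0.003,0.0,0,-0.001,0,1]]])

```text
time_s: 15.55
position: [0.4266, 0.0836, 0.1195]
tcp_rot: [[0.995, -0.104, -0.012], [-0.104, -0.995, 0.001], [-0.012, 0.0, -1.0]]
force: [-0.3, 0.4, 0.4]
opening: 0.309
grasp_force: 0.0
```

>>> carry_out(deltas=[[[0,0,0.06,0,0,0,1],[0,0,0.12,0,0,0,1],[0,0,0.19,0,0,0,1],[0,0,0.26,0,0,0,1],[0,0,0.33,0,0,0,1],[0,0,0.4,0,0,0,1],[0,0,0.47,0,0,0,1],[0,0,0.53,0,0,0,1],[0,0,0.58,0,0,0,1],[0,0,0.58,0,0,0,1]]])

```text
time_s: 16.38
position: [0.4297, 0.0831, 0.0318]
tcp_rot: [[0.995, -0.104, -0.008], [-0.104, -0.995, 0.001], [-0.008, 0.0, -1.0]]
force: [-0.4, -0.3, 0.8]
opening: 0.006
grasp_force: 0.0
```

```bash
python3 - <<'E'
from h import *
go([.46,.0803,.034]);go([.533,.073,.034])
E
```

```text
t 16.3833 pos [0.4297 0.0831 0.0318] open 0.00553543722938668 F [-0.3789 -0.2659  0.7504] grip 0.0
shift [ 0.2027 -0.0022 -0.0167] turn [ 0.      0.0013 -0.0001]
t 16.3833 pos [0.4297 0.0831 0.0318] open 0.00553543722938668 F [-0.3789 -0.2659  0.7504] grip 0.0
shift [ 0.6918 -0.0044 -0.0208] turn [ 0.      0.0013 -0.0001]
```

>>> carry_out(deltas=[[[0.03,-0.001,-0.005,0,0.0013,0,1],[0.06,-0.001,-0.01,0,0.0013,0,1],[0.09,-0.001,-0.015,0,0.0013,0,1],[0.12,-0.001,-0.015,0,0.0013,0,1],[0.15,-0.002,-0.015,0,0.0013,0,1],[0.17,-0.002,-0.015,0,0.0013,0,1],[0.19,-0.002,-0.015,0,0.0013,0,1],[0.21,-0.002,-0.015,0,0.0013,0,1],[0.23,-0.002,-0.015,0,0.0013,0,1],[0.25,-0.002,-0.015,0,0.0013,0,1]]])

```text
time_s: 17.22
position: [0.4665, 0.0797, 0.0349]
tcp_rot: [[0.995, -0.104, -0.001], [-0.104, -0.995, -0.0], [-0.001, 0.0, -1.0]]
force: [-2.3, 0.3, 2.1]
opening: 0.006
grasp_force: 0.9
```

>>> carry_out(deltas=[[[0.02,0,0,0,0,0,1],[0.045,0,0,0,0,0,1],[0.07,0,0,0,0,0,1],[0.095,0,0,0,0,0,1],[0.12,0,0,0,0,0,1],[0.145,0,0,0,0,0,1],[0.17,0,0,0,0,0,1],[0.195,0,0,0,0,0,1],[0.22,0,0,0,0,0,1],[0.245,0,0,0,0,0,1]]])

```text
time_s: 18.05
position: [0.5043, 0.0757, 0.035]
tcp_rot: [[0.995, -0.104, 0.001], [-0.104, -0.995, -0.0], [0.002, 0.0, -1.0]]
force: [-1.9, -0.8, -1.3]
opening: 0.002
grasp_force: 0.9
```

```bash
python3 - <<'E'
from h import *
s=capture("side")
cv2.imwrite("pics/push.png",cv2.resize(s[180:290,230:370],(700,550),interpolation=cv2.INTER_CUBIC)[:,:,::-1]);go([.533,.073,.034])
E
```

```text
t 18.1 pos [0.5057 0.0755 0.0351] open 0.003336347361888216 F [-0.8672 -0.5404 -1.6997] grip 0.6586911831982434
shift [ 0.183  -0.0022  0.008 ] turn [-0.     -0.0006 -0.0001]
```

View pics/push.png

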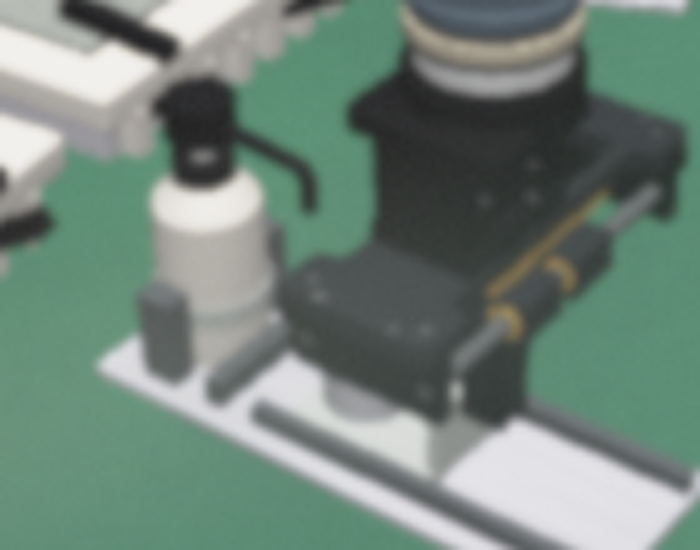

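The carriage is moving: ring at crop (360,390), partly hidden, and the spout is still clear ahead of the gripper. I'll push on to the stop.

>>> carry_out(deltas=[[[0.02,0,0,0,0,0,1],[0.04,0,0,0,0,0,1],[0.06,0,0,0,0,0,1],[0.08,0,0,0,0,0,1],[0.1,-0.001,0,0,0,0,1],[0.12,-0.001,0,0,0,0,1],[0.135,-0.002,0,0,0,0,1],[0.15,-0.002,0,0,0,0,1],[0.16,-0.002,0,0,0,0,1],[0.17,-0.002,0,0,0,0,1]]])

```text
time_s: 18.93
position: [0.5297, 0.0734, 0.0352]
tcp_rot: [[0.995, -0.104, 0.002], [-0.104, -0.995, -0.0], [0.002, 0.0, -1.0]]
force: [-1.9, -0.8, -0.0]
opening: 0.003
grasp_force: 0.8
```

>>> carry_out(deltas=[[[0.004,0,0,0,0,0,1],[0.008,0,0,0,0,0,1],[0.012,0,0,0,0,0,1],[0.016,0,0,0,0,0,1],[0.02,0,0,0,0,0,1],[0.024,0,0,0,0,0,1],[0.028,0,0,0,0,0,1],[0.03,0,0,0,0,0,1],[0.03,0,0,0,0,0,1],[0.03,0,0,0,0,0,1]]])

```text
time_s: 19.77
position: [0.5331, 0.073, 0.0351]
tcp_rot: [[0.995, -0.104, 0.0], [-0.104, -0.995, -0.0], [0.0, 0.0, -1.0]]
force: [-4.9, -2.0, 2.2]
opening: 0.003
grasp_force: 1.9
```

>>> carry_out(deltas=[[[0.004,0,0,0,0,0,1],[0.008,0,0,0,0,0,1],[0.012,0,0,0,0,0,1],[0.016,0,0,0,0,0,1],[0.016,0,0,0,0,0,1],[0.016,0,0,0,0,0,1],[0.016,0,0,0,0,0,1],[0.016,0,0,0,0,0,1],[0.016,0,0,0,0,0,1],[0.016,0,0,0,0,0,1]]])

```text
time_s: 20.6
position: [0.5331, 0.073, 0.035]
tcp_rot: [[0.995, -0.104, -0.005], [-0.104, -0.995, 0.0], [-0.005, 0.0, -1.0]]
force: [-7.3, -1.7, 5.1]
opening: 0.002
grasp_force: 3.7
```

It is at the stop: the force rises with no motion. I'll back off and then rise.

>>> carry_out(deltas=[[[-0.03,0,0,0,0,0,1],[-0.07,0,0,0,0,0,1],[-0.12,0,0,0,0,0,1],[-0.17,0,0,0,0,0,1],[-0.22,0,0,0,0,0,1],[-0.27,0,0,0,0,0,1],[-0.32,0,0,0,0,0,1],[-0.37,0,0,0,0,0,1],[-0.4,0,0,0,0,0,1],[-0.4,0,0,0,0,0,1]]])

```text
time_s: 21.43
position: [0.4749, 0.0792, 0.035]
tcp_rot: [[0.995, -0.104, -0.0], [-0.104, -0.995, -0.0], [-0.0, 0.0, -1.0]]
force: [-0.0, -0.2, 0.2]
opening: 0.006
grasp_force: 0.0
```

>>> carry_out(deltas=[[[0,0,-0.1,0,0,0,1],[0,0,-0.2,0,0,0,1],[0,0,-0.3,0,0,0,1],[0,0,-0.4,0,0,0,1],[0,0,-0.5,0,0,0,1],[0,0,-0.6,0,0,0,1],[0,0,-0.7,0,0,0,1],[0,0,-0.8,0,0,0,1],[0,0,-0.9,0,0,0,1],[0,0,-1,0,0,0,1]]])

```text
time_s: 22.27
position: [0.4766, 0.0789, 0.1859]
tcp_rot: [[0.995, -0.104, 0.003], [-0.104, -0.995, -0.0], [0.003, -0.0, -1.0]]
force: [-0.4, 0.0, 0.6]
opening: 0.005
grasp_force: 0.0
```

```bash
python3 - <<'E'
from h import *
s=capture("side");t=capture("top")
o=np.hstack([cv2.resize(s[180:290,230:370],(510,400),interpolation=cv2.INTER_CUBIC),cv2.resize(t[140:270,245:335],(277,400),interpolation=cv2.INTER_CUBIC)])
cv2.imwrite("pics/instop.png",o[:,:,::-1]);go([.661,.0597,.18])
E
```

```text
t 22.3667 pos [0.4785 0.0788 0.1872] open 0.009062860614588771 F [ 0.6054 -0.3484  0.1318] grip 0.0
shift [1.2232 0.0005 0.0577] turn [-0.     -0.0013 -0.0001]
```

View pics/instop.png

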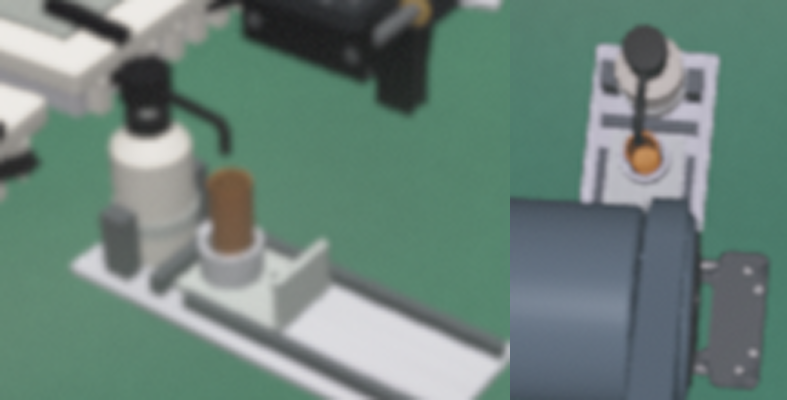

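The vial stands upright in the ring under the spout (crop (231,185) side, (644,157) top), and the carriage is fully in. Next I move over the head.

>>> carry_out(deltas=[[[0.1,0,0,0,0,0,1],[0.2,0,0,0,0,0,1],[0.3,0,0,0,0,0,1],[0.4,0,0,0,0,0,1],[0.5,0,0,0,0,0,1],[0.6,0,0,0,0,0,1],[0.7,0,0,0,0,0,1],[0.8,0,0,0,0,0,1],[0.9,0,0,0,0,0,1],[0.95,0,0,0,0,0,1]]])

```text
time_s: 23.2
position: [0.6197, 0.0637, 0.184]
tcp_rot: [[0.995, -0.104, 0.002], [-0.104, -0.995, -0.0], [0.002, 0.0, -1.0]]
force: [-0.2, -0.2, 0.9]
opening: 0.006
grasp_force: 0.0
```

>>> carry_out(deltas=[[[0.05,0,0,0,0,0,1],[0.1,0,0,0,0,0,1],[0.15,0,0,0,0,0,1],[0.2,0,0,0,0,0,1],[0.24,0,0,0,0,0,1],[0.27,0,0,0,0,0,1],[0.27,0,0,0,0,0,1],[0.27,0,0,0,0,0,1],[0.27,0,0,0,0,0,1],[0.27,0,0,0,0,0,1]]])

```text
time_s: 24.03
position: [0.6579, 0.06, 0.1854]
tcp_rot: [[0.995, -0.104, 0.001], [-0.104, -0.995, -0.0], [0.001, -0.0, -1.0]]
force: [0.9, 0.5, 0.5]
opening: 0.005
grasp_force: 0.0
```

```bash
python3 - <<'E'
from h import *
go([.661,.0597,.147])
E
```

```text
t 24.0333 pos [0.6579 0.06   0.1854] open 0.005432747332396265 F [0.882  0.4771 0.4505] grip 0.0
shift [0.0206 0.0001 0.2558] turn [-0.     -0.0002 -0.0001]
```

>>> carry_out(deltas=[[[0.02,0,0.03,0,0,0,1],[0.02,0,0.06,0,0,0,1],[0.02,0,0.1,0,0,0,1],[0.02,0,0.14,0,0,0,1],[0.02,0,0.18,0,0,0,1],[0.02,0,0.21,0,0,0,1],[0.02,0,0.24,0,0,0,1],[0.02,0,0.255,0,0,0,1],[0.02,0,0.255,0,0,0,1],[0.02,0,0.255,0,0,0,1]]])

```text
time_s: 24.87
position: [0.6615, 0.0596, 0.147]
tcp_rot: [[0.995, -0.104, 0.002], [-0.104, -0.995, -0.0], [0.002, -0.0, -1.0]]
force: [0.7, -0.3, -0.7]
opening: 0.006
grasp_force: 0.0
```

>>> carry_out(deltas=[[[0,0,0.015,0,0,0,1],[0,0,0.03,0,0,0,1],[0,0,0.045,0,0,0,1],[0,0,0.06,0,0,0,1],[0,0,0.075,0,0,0,1],[0,0,0.09,0,0,0,1],[0,0,0.1,0,0,0,1],[0,0,0.11,0,0,0,1],[0,0,0.11,0,0,0,1],[0,0,0.11,0,0,0,1]]])

```text
time_s: 25.7
position: [0.6619, 0.0596, 0.1324]
tcp_rot: [[0.995, -0.104, 0.003], [-0.104, -0.995, -0.0], [0.003, 0.0, -1.0]]
force: [-3.2, 0.2, 9.9]
opening: 0.005
grasp_force: 4.7
```

>>> carry_out(deltas=[[[0,0,0.004,0,0,0,1],[0,0,0.008,0,0,0,1],[0,0,0.012,0,0,0,1],[0,0,0.016,0,0,0,1],[0,0,0.016,0,0,0,1],[0,0,0.016,0,0,0,1],[0,0,0.016,0,0,0,1],[0,0,0.016,0,0,0,1],[0,0,0.016,0,0,0,1],[0,0,0.016,0,0,0,1]]])

```text
time_s: 26.53
position: [0.6619, 0.0596, 0.1323]
tcp_rot: [[0.995, -0.104, 0.004], [-0.104, -0.995, -0.001], [0.004, 0.0, -1.0]]
force: [-5.6, -0.5, 19.3]
opening: 0.004
grasp_force: 9.5
```

It is fully down: the force doubles with no further motion. I'll let the head up and clear it.

>>> carry_out(deltas=[[[0,0,-0.02,0,0,0,1],[0,0,-0.05,0,0,0,1],[0,0,-0.08,0,0,0,1],[0,0,-0.12,0,0,0,1],[0,0,-0.18,0,0,0,1],[0,0,-0.26,0,0,0,1],[0,0,-0.36,0,0,0,1],[0,0,-0.46,0,0,0,1],[0,0,-0.56,0,0,0,1],[0,0,-0.6,0,0,0,1]]])

```text
time_s: 27.37
position: [0.6626, 0.0596, 0.2211]
tcp_rot: [[0.995, -0.104, 0.006], [-0.104, -0.995, -0.0], [0.006, -0.0, -1.0]]
force: [0.5, -0.4, 0.1]
opening: 0.004
grasp_force: 0.0
```

```bash
python3 - <<'E'
from h import *
s=capture("side")
cv2.imwrite("pics/final.png",cv2.resize(s[150:290,230:370],(560,560),interpolation=cv2.INTER_CUBIC)[:,:,::-1]);go([.661,.0597,.22])
E
```

```text
t 27.4167 pos [0.6629 0.0595 0.2215] open 0.001827202468402801 F [ 0.9379 -0.0112  1.0488] grip 0.0
shift [-0.0127  0.0002  0.0098] turn [-0.     -0.0011 -0.0001]
```

View pics/final.png

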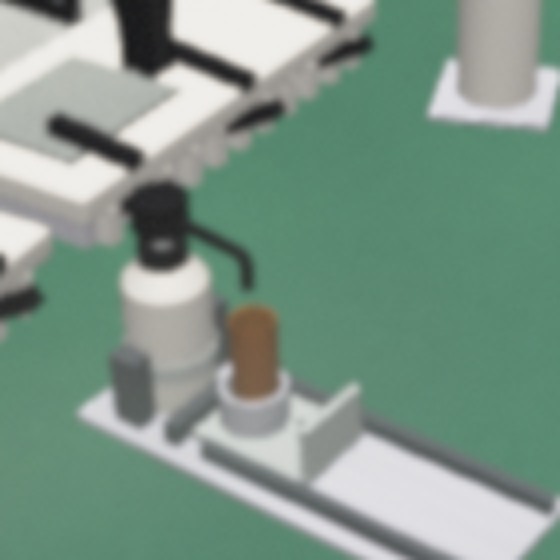

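The head is back up, the vial stands upright under the spout, and the fingers are clear above.

```bash
python3 -c "
from rig import job
print(job.hand_in())"
```

```text
the job is handed in; nothing more can be done
None
```

The job is handed in (no verdict was returned): the open vial stands in the ring under the spout with the carriage at its stop, and the pump head was pressed fully down and sprang back up.

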